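Turn the reversed cell and reset the charger

TASK

The green AA cell was put into the battery charger backwards: lift it out, turn it end for end and lay it flat back in the same well, with its plus pole at the red end wall like the red cell's. Then take the blue screwdriver out of its wooden stand, push the yellow reset key at the bottom of the recess in the charger's tilted panel fully in with the screwdriver's tip (not with a finger), hold it in for about a second and let it out again. Finally put the screwdriver back upright, tip down and fully home in the hole of its stand; leave the red cell in its well and do not shift or tip the bottles round about.

Things in the scene. Friction and masses are not known exactly. Their poses are not given: they have to be found in the camera images.
- charger: Black two-cell battery charger, fixed, 156 x 128 mm, 58 mm high at the back edge of its tilted panel. Origin: middle of its base at table height; x points from the deck with the wells to the panel behind it, y to its left, z up. Two wells lie along x on the deck in front, each with a red end wall next to the panel (the plus pole belongs there) and a bare steel one at the other end.
- well_left (a point): Middle of the floor of the left (+y) well: charger x = -35, y = 26, z = 8 mm; axes as the charger's. Inside: 54 mm long (along x), 17.6 mm wide. Its rounded side rails (5 mm thick, deck at z = 12 mm beyond) reach z = 13 mm only, so a cell stands 9.7 mm proud of them. The end walls (5 mm thick, 22 mm wide) reach z = 21 mm.
- well_right (a point): Middle of the floor of the right (-y) well: charger x = -35, y = -26, z = 8 mm; same shape as the left one.
- panel: Tilted grey panel of the charger, fixed to it, 70 mm up the slope, 124 mm wide, with a green display. Origin: middle of its outer face; z is the outward normal, leaning 30 degrees from vertical to the deck side (charger -x); x up the slope, y left. Lower edge at charger x = 6, z = 22 mm, upper edge at x = 67, z = 57 mm.
- recess_mouth (a point): Middle of the mouth of the round recess in the panel (red painted ring), on its outer face at panel x = 0, y = -40 mm; axes as the panel's. 9 mm in diameter with hardly any chamfer, straight in along panel -z; the reset key's face, 7.6 mm in diameter, waits 13 mm below the mouth. A vertical shaft cannot reach it: the tool must lean with the panel.
- reset_key (a joint): Travel of the yellow spring reset key in m: 0 out, 0.004 fully in (counts as pressed beyond 0.003), sliding along the panel's -z. It needs about 1 N to start and 4.5 N at full travel, and springs back.
- green_cell: Green AA cell, 14.4 mm across and high, 50.3 mm long, 23 g: loose, lying in one of the two wells (left or right), backwards. The plus pole is the coloured end with the small steel nub; the minus end is white. To the touch it is a square bar. Origin: middle of its underside; its y axis runs along it, away from the plus pole, z up.
- green_cell_mid (a point): Centre of the green cell, 7.4 mm above its underside; axes as the cell's.
- green_cell_plus (a point): Plus end of the green cell, on its axis, 25 mm from its centre along its -y.
- red_cell: Red AA cell, same size, in the other well, the right way round (plus pole at the red end wall); it must stay there. Origin: middle of its underside; its y axis points away from its plus pole.
- red_cell_mid (a point): Centre of the red cell.
- red_cell_plus (a point): Plus end of the red cell, on its axis.
- stand: Wooden screwdriver stand, fixed on the table: a light block 50 x 50 x 78 mm on a darker 60 x 60 x 6 mm foot. Origin: middle of its underside; z up. It stands to the left or to the right of the charger, about 0.28 m from the middle line of the robot.
- stand_hole (a point): Middle of the mouth of the stand's round hole, on its top at z = 78 mm. The hole is 9 mm in diameter with hardly any chamfer and goes down 72 mm.
- screwdriver: Blue precision screwdriver, 158 mm long, 55 g, upright in the stand, tip down, its handle's shoulder on the stand's top (may lean a degree or two). Handle: smooth cylinder, 15.2 mm diameter, 82 mm long, up to 160 mm above the table; shaft 3.2 mm diameter, 70 mm below the shoulder. y axis: from tip to handle end. Its origin lies beside the tool: the axis passes 7.3 mm from it along its +z.
- screwdriver_tip (a point): Tip of the shaft, on the axis; axes as the screwdriver's (y = tool axis, from tip to handle).
- screwdriver_grip (a point): Point on the axis inside the handle, 119 mm from the tip, 49 mm above the shoulder, 33 mm below the handle's end.
- pump: Bystander: white pump dispenser, 66 mm in diameter, 138 mm high, loose, on the other side of the charger from the stand. Origin: middle of its underside, z up.
- needle_bottle: Bystander: slim red bottle with a needle spout, 29 mm in diameter, 128 mm high, loose and easily tipped, close to the charger's -y side. Origin: middle of its underside, z up.
- amber_bottle: Bystander: small white bottle with a brown cap, 38 mm in diameter, 84 mm high, loose, close to the charger's +y side. Origin: middle of its underside, z up.
- black_cap_bottle: Bystander: small bottle with a black cap and spout, 39 mm in diameter, 95 mm high, loose, close behind the stand. Origin: middle of its underside, z up.

How it is judged:
On the way, in this order (a step that is already met when the one before it is completed fails the run):
1. the green cell lies flat in a well the right way round, plus pole at the red end wall, let go (x of green_cell_mid in the frame of charger between -0.041 and -0.029 m and (y of green_cell_mid in the frame of charger between 0.022 and 0.03 m or y of green_cell_mid in the frame of charger between -0.03 and -0.022 m) and z of green_cell_mid in the frame of charger between 0.012 and 0.0175 m and x of green_cell_plus in the frame of charger above -0.018 m and angle between the y axis of green_cell and the x axis of charger, either way round below 0.1 rad and contact force between green_cell and the fingers below 0.1 N), for 0.2 s.
2. the reset key is pushed in beyond 3 mm by the screwdriver for 0.6 s (value of joint reset_key above 0.003 m and contact force between screwdriver and reset_key above 0.5 N), for 0.6 s.
At the end, for the whole second after the job is handed in: Both cells lie flat in the wells (centre within 6 mm along, 4 mm across, 2 mm up; axis within 0.1 rad), plus ends at the red walls; key out again (under 1 mm); screwdriver released, at rest in its stand, tip 65 to 75 mm below the mouth, within 0.12 rad of upright (all of step 1 and x of red_cell_mid in the frame of charger between -0.041 and -0.029 m and (y of red_cell_mid in the frame of charger between 0.022 and 0.03 m or y of red_cell_mid in the frame of charger between -0.03 and -0.022 m) and z of red_cell_mid in the frame of charger between 0.012 and 0.0175 m and x of red_cell_plus in the frame of charger above -0.018 m and angle between the y axis of red_cell and the x axis of charger, either way round below 0.1 rad and value of joint reset_key below 0.001 m and x of screwdriver_tip in the frame of stand_hole between -0.006 and 0.006 m and y of screwdriver_tip in the frame of stand_hole between -0.006 and 0.006 m and z of screwdriver_tip in the frame of stand_hole between -0.075 and -0.065 m and angle between screwdriver's own y axis and vertical below 0.12 rad and contact force between screwdriver and the fingers below 0.1 N and linear speed of each of screwdriver, green_cell below 0.02 m/s); the robot touches nothing.
It fails at once if a finger presses the reset key (contact force between reset_key and the fingers above 0.3 N).
It fails at once if the red cell is shifted more than 10 mm (distance of red_cell from where it was at the start of the episode above 0.01 m).
It fails at once if a bottle or the pump dispenser is shifted more than 20 mm or tipped more than 0.3 rad (distance of any of pump, needle_bottle, amber_bottle, black_cap_bottle from where it was at the start of the episode above 0.02 m or angle between any of pump, needle_bottle, amber_bottle, black_cap_bottle's own z axis and vertical above 0.3 rad).
It also fails if it takes over 72 s, if anything falls off the work surface, if the arm or the gripper's body presses on something with over 40 N, if the wrist force passes 120 N, or if a joint passes its speed limit or range.

ROBOT

A 6-joint arm with a two-finger parallel gripper is mounted at the origin on a cart in front of the work surface, level with it; the furniture and walls round the work are solid. World frame = base frame: x ahead of the robot, y to its left, z up, the work surface at z = 0. Lengths are in m, angles in rad, forces in N, time in s.
With the tool pointing down it reaches from about 0.275 to 0.825 m from the base axis. Payload 4.9 kg.
Tool frame: the origin (TCP) lies on the centre line of the jaws, within the pads' length; the fingertips stand 11 mm ahead of it and the grasp point (between the pads) lies 8 mm behind it; z points along the fingers, y is the line along which they close (so a half turn about z gives the same grasp; the last joint's range is limited). The gripper opens to 85 mm and grips with 20 to 120 N. Pads are 22 mm wide; open, the fingers measure 114 mm over their backs; the gripper's body (76 mm by 85 mm) begins 54 mm behind the grasp point. The pads swing forward as they close: fully open they stand 13 mm farther back than shut.
Start: joints at [-1.396, 0.326, -0.193, 1.052, 0, 1.437], TCP at [0.167, -0.524, 0.242] pointing down, gripper open.
Joint ranges: [-2.65, 2.65], [-0.97, 1.79], [-1.3, 1.35], [-1.93, 2.1], [-1.47, 1.37], [-3.14, 3.14]. Speed limits (rad/s): [2.57, 2.57, 3.14, 3.14, 3.14, 3.14].

INTERFACE

Orientations are given as a unit quaternion [w, x, y, z].
In Python, from bench import ctrl gives the robot as it stands.
- The arm moves only by the tool play_rows, never from a script. Its argument "targets" is text: rows parted by semicolons, each of 4 numbers parted by spaces: the shift along the world's x, y, z in cm, then the turn about the world's z in rad. A call has 1 to 5 rows; each row is the pose to reach, as a shift and turn from the pose commanded when the call began; what a row does not reach only later rows make up. A row lasts 1/12 s, in which the tool goes at most 41.7 mm and 7.16 degrees, less where a joint would pass 70% of its speed; a pose out of reach is approached as far as the arm can. A call with a gripper value outside its range is refused whole. "claw" is the opening, from -1 (shut) to 1 (fully open), set as the call begins (left out, the last holds). The fingers move at their own pace and stop on an object; the grip force is fixed at half the most. Time passes only in rows, so rows that repeat a pose let the fingers close. It gives the time, the measured TCP pose, the force, the opening and the grip force at its end, in the units of the state.
- ctrl.sense(): the state, without advancing time (a new reading comes with each control period).
- ctrl.camera(name): name is "scene" or "side" or "wrist"; returns the picture (420x560x3 uint8, red, green, blue); there is no depth.
- ctrl.camera_info(name): a dict with "vertical_fov" (degrees; the focal length in pixels is half the picture's height over the tangent of half this angle, whatever the lens; pixels are square), "cx", "cy" (the principal point, pixels), "R" (3x3) and "t" (3): a world point X has camera coordinates R X + t. Camera axes: x right, y down, z forward; pixel columns grow to the right and rows downward; lengths in m; the calibration is good to about 2 mm. A picture is of the moment at which its call begins: read the wrist's pose just before it. camera_info takes no time and is no camera call; for the wrist camera it gives the pose at the moment of the call.
- ctrl.finish_job(): hands the job in; it is judged then, once.
The state is a dict: "clock": time; "q": joint angles; "dq": joint speeds; "joint_torque": joint torques, N m; "position": TCP position; "ee_rot": TCP orientation; "ft_force": force on the tool from outside, world axes, zero at the start; "ft_torque": the same for the moment, N m; "opening": finger opening in m; "grip_force": force on a finger pad.
Only numpy, scipy, OpenCV 4.12 (cv2) and the standard library are available. Lean on these libraries where they do the work, as an engineer would, in place of code of your own. Each camera call takes 0.05 s, during which the arm holds its last target. There are 200 camera calls.

## Working session

There is one attempt and no reset: what is moved stays moved. The work goes in short steps, Python scripts to look and compute and a tool call to move; the robot and the scene stay as the last step left them, time stands still between calls to the robot, and variables do not carry over. Pictures are saved under pics/ and viewed, at most 10 in all, crops included, and the job is handed in when it is done.

Besides the shell and the picture viewer there is one more tool, called as a command line: name --argument value ..., lists and objects as JSON in quotes. play_rows: Moves the arm, as the interface text tells. Its arguments: {"type":"object","properties":{"targets":{"type":"string"},"claw":{"type":"number"}},"required":["targets"]}

```bash
mkdir -p pics; ls; python3 - <<'E'
from bench import ctrl
import cv2
print({k:(v if not hasattr(v,'tolist') else v.tolist()) for k,v in ctrl.sense().items()})
ims=[]
for n in ("scene","side"):
    im=ctrl.camera(n); cv2.imwrite(f"pics/{n}0.png",im[:,:,::-1])
    i=ctrl.camera_info(n); print(n,i)
    ims.append(im)
im=ctrl.camera("wrist");cv2.imwrite("pics/wrist0.png",im[:,:,::-1]); print(ctrl.camera_info("wrist"))
E
```

```text
pics
{'clock': 0.0, 'q': [-1.3961770527586033, 0.3269499477732693, -0.19361052080354008, 1.0519910917106103, -1.6011002241764388e-05, 1.4366183890959832], 'dq': [0.001131476432858615, -0.0006889885941829006, 0.0009833491303323147, -0.00012958561344480687, 0.0006639137647464612, 0.0016971165513375707], 'joint_torque': [0.00034048403904307634, -44.33971881866455, 26.24435305595398, 0.015392072964459658, -2.3639494202143396e-05, -1.934248302859487e-05], 'position': [0.16706936409395462, -0.5234081731369105, 0.24148840432686827], 'ee_rot': [-0.0008772753562645789, 0.988103813748497, 0.15378583478536673, -2.574864690268531e-05], 'ft_force': [0.22043669261103643, 0.625377958438788, 0.344864986285192], 'ft_torque': [0.028841854815697416, -0.06774714840911437, 0.009313094360694052], 'grip_force': 0.0, 'opening': 0.0854776111763466}
scene {'vertical_fov': 45.11408481978601, 'cx': 281.3619565119874, 'cy': 198.30112782974535, 'R': array([[-0.82448647, -0.56560613, -0.01765682],
       [-0.34995301,  0.53415159, -0.76955505],
       [ 0.44469647, -0.62830867, -0.63833633]]), 't': array([0.4637017 , 0.28594334, 0.98406694])}
side {'vertical_fov': 51.076439141563085, 'cx': 284.5576124190986, 'cy': 210.14293531472882, 'R': array([[ 0.99412197, -0.10541297,  0.02469044],
       [-0.02954118, -0.48350581, -0.87484253],
       [ 0.10415773,  0.86897079, -0.48377777]]), 't': array([-0.54200934,  0.12445524,  1.06737278])}
{'vertical_fov': 64.21787843102058, 'cx': 280.10644301202393, 'cy': 208.55451457778958, 'R': array([[ 0.30376343, -0.95274689, -0.00106512],
       [-0.90794014, -0.28981618,  0.30273963],
       [-0.28874293, -0.09099416, -0.95307271]]), 't': array([-0.54989682, -0.03914536,  0.37936103])}
```

View pics/scene0.png

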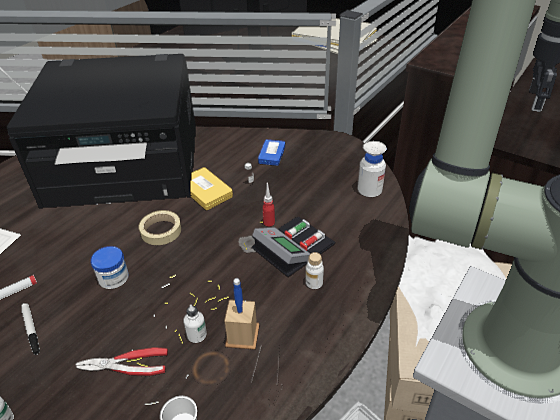

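View pics/side0.png

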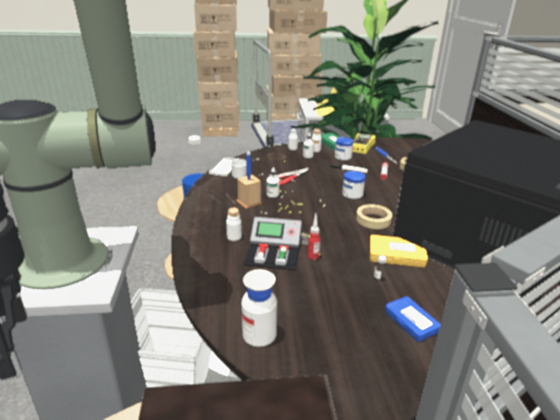

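```bash
cat > h.py <<'E'
import numpy as np
from bench import ctrl
def K(i,h=420):
    f=h/2/np.tan(np.radians(i["vertical_fov"])/2); return f,i["cx"],i["cy"]
def ray(i,p):
    f,cx,cy=K(i); R=np.array(i["R"]);t=np.array(i["t"])
    d=R.T@np.array([(p[0]-cx)/f,(p[1]-cy)/f,1.]); return -R.T@t,d
def onz(i,p,z):
    o,d=ray(i,p); return o+d*(z-o[2])/d[2]
def proj(i,X):
    f,cx,cy=K(i); c=np.array(i["R"])@np.array(X)+np.array(i["t"]); return np.array([cx+f*c[0]/c[2],cy+f*c[1]/c[2]])
def tri(a,p,b,q):
    A=[];v=[]
    for i,u in((a,p),(b,q)):
        o,d=ray(i,u);d/=np.linalg.norm(d);M=np.eye(3)-np.outer(d,d);A.append(M);v.append(M@o)
    return np.linalg.solve(sum(A),sum(v))
def tcp():
    from scipy.spatial.transform import Rotation as Ro
    s=ctrl.sense();w,x,y,z=s["ee_rot"];return np.array(s["position"]),Ro.from_quat([x,y,z,w]).as_matrix()
E
python3 - <<'E'
from h import *
s=ctrl.camera_info("scene");d=ctrl.camera_info("side")
np.set_printoptions(precision=4,suppress=True)
for n,p,z,q in [("charger",(293,245),.03,(275,243)),("stand top",(241,306),.078,(248,182)),("handle end",(237,281),.16,(248,155)),("green",(299,228),.02,(281,255)),("red",(313,240),.02,(262,253)),("needle",(268,225),0,(314,257)),("amber cap",(315,258),.084,(234,210)),("black cap",(192,309),.09,(273,172)),("pump",(370,193),0,(259,340))]:
    print(n,onz(s,p,z),onz(d,q,z),tri(s,p,d,q))
p,R=tcp();print(p);print(R)
E
```

```text
charger [0.5028 0.0386 0.03  ] [0.5203 0.0001 0.03  ] [0.518  0.0232 0.0124]
stand top [0.4685 0.2716 0.078 ] [0.4618 0.2608 0.078 ] [0.4656 0.2703 0.0753]
handle end [0.4646 0.2792 0.16  ] [0.4634 0.2698 0.16  ] [0.4647 0.2777 0.1575]
green [ 0.5281 -0.0261  0.02  ] [ 0.5318 -0.0391  0.02  ] [ 0.5321 -0.0313  0.0143]
red [ 0.4782 -0.0095  0.02  ] [ 0.4858 -0.0272  0.02  ] [ 0.4846 -0.0168  0.0119]
needle [ 0.6102 -0.0107 -0.    ] [ 0.6173 -0.025   0.    ] [ 0.6172 -0.0171 -0.0068]
amber cap [0.4133 0.0903 0.084 ] [0.4197 0.0805 0.084 ] [0.4176 0.0866 0.0798]
black cap [0.5347 0.3356 0.09  ] [0.5395 0.3026 0.09  ] [0.5421 0.3295 0.0781]
pump [ 0.4556 -0.2634  0.    ] [ 0.4636 -0.2957  0.    ] [ 0.4637 -0.281  -0.0152]
[ 0.1671 -0.5236  0.2417]
[[ 0.9527  0.3039 -0.0002]
 [ 0.3039 -0.9527  0.0013]
 [ 0.0002 -0.0013 -1.    ]]
```

play_rows --targets "2 3.2 0 0.06;4 6.4 0 0.12;6 9.6 0 0.18;8 12.8 0 0.24;10 16 0 0.3" --claw -0.3

```text
clock: 0.57
position: [0.2676, -0.3623, 0.242]
ee_rot: [-0.0, 0.954, 0.301, 0.0]
ft_force: [1.1, -0.0, 0.1]
opening: 0.0303
grip_force: 0.0
```

play_rows --targets "2 3.4 0 0.06;4 6.8 0 0.12;6 10.2 0 0.18;8 13.6 0 0.24;10 17 0 0.3"

```text
clock: 0.98
position: [0.3676, -0.1921, 0.2423]
ee_rot: [0.0, 0.898, 0.44, 0.0]
ft_force: [1.0, -0.1, 0.5]
opening: 0.0298
grip_force: 0.0
```

play_rows --targets "2 3.4 0 0.06;4 6.8 0 0.12;6 10.2 0 0.18;8 13.6 -2 0.24;10 17 -4 0.3"

```text
clock: 1.4
position: [0.4665, -0.0262, 0.2051]
ee_rot: [0.001, 0.822, 0.57, 0.001]
ft_force: [0.1, -0.1, -0.5]
opening: 0.0301
grip_force: 0.0
```

play_rows --targets "2 2 -2 0.02;4 4 -4 0.04;4.3 5.4 -5 0.06;4.3 5.4 -5 0.06;4.3 5.4 -5 0.06"

```text
clock: 1.82
position: [0.5069, 0.0267, 0.1537]
ee_rot: [-0.001, 0.805, 0.593, -0.001]
ft_force: [-0.5, 0.5, 0.3]
opening: 0.0301
grip_force: 0.0
```

```bash
python3 - <<'E'
from h import *
import cv2,json
p,R=tcp();print(p,R.round(3).tolist(),np.round(ctrl.sense()["q"],3),ctrl.sense()["opening"])
im=ctrl.camera("wrist");cv2.imwrite("pics/w1.png",im[:,:,::-1])
i=ctrl.camera_info("wrist");json.dump({k:np.array(v).tolist() for k,v in i.items()},open("w1.json","w"))
E
```

```text
[0.50693324 0.02665171 0.15371029] [[0.296, 0.955, -0.003], [0.955, -0.296, -0.0], [-0.001, -0.003, -1.0]] [-0.093  0.331 -0.431  0.811 -0.     1.779] 0.030106232514656824
```

View pics/w1.png

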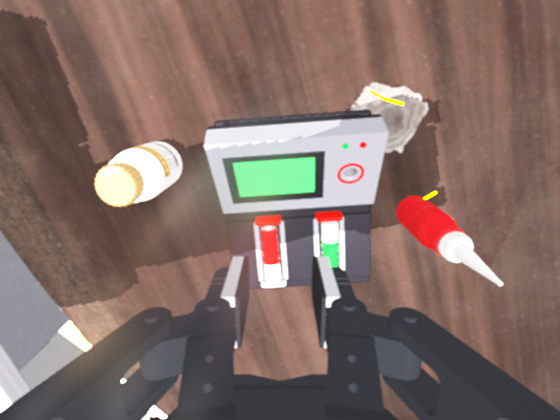

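play_rows --targets "-0.9 -3 -1 0;-1.8 -6 -2 0;-1.8 -6 -2 0;-1.8 -6 -2 0"

```text
clock: 2.2
position: [0.4892, -0.036, 0.1353]
ee_rot: [0.0, 0.807, 0.591, 0.0]
ft_force: [-0.9, -0.0, 0.3]
opening: 0.0299
grip_force: 0.0
```

```bash
python3 - <<'E'
from h import *
import cv2,json
p,R=tcp();print(p,R.round(3).tolist())
i=ctrl.camera_info("wrist");im=ctrl.camera("wrist");cv2.imwrite("pics/w2f.png",im[:,:,::-1])
json.dump({k:np.array(v).tolist() for k,v in i.items()},open("w2.json","w"))
c=im[60:270,180:450,::-1];cv2.imwrite("pics/w2.png",cv2.resize(c,None,fx=2.8,fy=2.8,interpolation=cv2.INTER_CUBIC))
E
```

```text
[ 0.48923937 -0.03598749  0.13525594] [[0.302, 0.953, 0.0], [0.953, -0.302, -0.0], [0.0, 0.0, -1.0]]
```

View pics/w2.png

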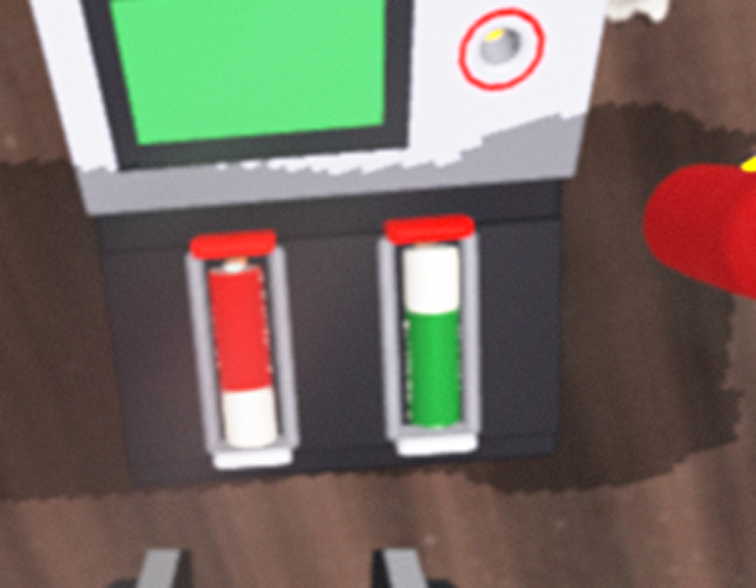

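```bash
python3 - <<'E'
from h import *
import json,cv2
np.set_printoptions(precision=4,suppress=True)
i=json.load(open("w2.json"))
P=lambda x,y,z:onz(i,(x/2.8+180-.3,y/2.8+60-.3),z)
rl,rr,sl,sr=P(233,244,.021),P(430,229,.021),P(252,457,.021),P(437,443,.021)
print(rl,rr,sl,sr,"len",np.linalg.norm(rl-sl),np.linalg.norm(rr-sr),"wid",np.linalg.norm(rl-rr),np.linalg.norm(sl-sr))
src=np.array([[-5.5,26],[-5.5,-26],[-64.5,26],[-64.5,-26]])/1e3; dst=np.array([rl,rr,sl,sr])[:,:2]
a=src-src.mean(0);b=dst-dst.mean(0)
th=np.arctan2((a[:,0]*b[:,1]-a[:,1]*b[:,0]).sum(),(a*b).sum());Rz=np.array([[np.cos(th),-np.sin(th)],[np.sin(th),np.cos(th)]])
o=dst.mean(0)-Rz@src.mean(0);print("charger yaw",th,"o",o,"res mm",1e3*((src@Rz.T+o)-dst))
json.dump([th,*o],open("ch.json","w"))
C=lambda x,y:o+Rz@np.array([x,y])
print("wellR",C(-.035,-.026))
ends=[P(430,247,.0165)[:2],P(437,425,.0165)[:2]]
print("green ends",ends,"in charger",[Rz.T@(e-o) for e in ends])
for z in(.0224,.0152): print("green mid",z,Rz.T@(P(434,336,z)[:2]-o))
# recess mouth: charger x=36.5,z=39.5,y=-40
m=np.r_[C(.0365,-.040),.0395];print("mouth model",m,"ray at z",P(502,48,.0395), "px model",(proj(i,m)-[180,60]+.3)*2.8)
print("tool x yaw",np.arctan2(*tcp()[1][:2,0][::-1]))
# mask check green
im=cv2.imread("pics/w2f.png");hsv=cv2.cvtColor(im,cv2.COLOR_BGR2HSV)
m=cv2.inRange(hsv,(50,120,50),(75,255,200))[150:230,300:360]
n,l,s,c=cv2.connectedComponentsWithStats(m);k=1+np.argmax(s[1:,4]);print("green mask px",s[k]+[300,150,0,0,0],c[k]+[300,150])
s=ctrl.camera_info("scene");d=ctrl.camera_info("side")
E
```

```text
[0.4915 0.0116 0.021 ] [ 0.5412 -0.0001  0.021 ] [ 0.4779 -0.0458  0.021 ] [ 0.5281 -0.0574  0.021 ] len 0.05897294186783743 0.05871313319171058 wid 0.05109202282579293 0.05149051248083239
charger yaw 1.3416038404228952 o [0.5176 0.0112] res mm [[-0.4402  0.1185]
 [ 0.473   0.0354]
 [-0.2494  0.0459]
 [ 0.2166 -0.1997]]
wellR [ 0.535  -0.0288]
green ends [array([ 0.5406, -0.0054]), array([ 0.5297, -0.0539])] in charger [array([-0.0109, -0.0261]), array([-0.0606, -0.0266])]
green mid 0.0224 [-0.0336 -0.0256]
green mid 0.0152 [-0.0353 -0.0266]
mouth model [0.5649 0.0376 0.0395] ray at z [0.5649 0.0368 0.0395] px model [500.9782  44.2895]
tool x yaw 1.2656120647438498
green mask px [325 171  19  41 668] [334.753  191.4162]
```

play_rows --targets "2.3 0.35 0 0.04;4.58 0.72 -2 0.076;4.58 0.72 -5 0.076;4.58 0.72 -7 0.076;4.58 0.72 -8 0.076"

```text
clock: 2.67
position: [0.535, -0.0259, 0.053]
ee_rot: [-0.001, 0.782, 0.623, -0.001]
ft_force: [-0.5, -0.8, 0.2]
opening: 0.0299
grip_force: 0.0
```

play_rows --targets "0 0 -1 0;0 0 -2 0;0 0 -2.7 0;0 0 -2.98 0;0 0 -2.98 0"

```text
clock: 3.08
position: [0.5356, -0.0267, 0.0247]
ee_rot: [-0.0, 0.782, 0.623, -0.0]
ft_force: [0.1, -0.2, 0.1]
opening: 0.0298
grip_force: 0.0
```

play_rows --targets "0 0 0 0;0 0 0 0"

```text
clock: 3.25
position: [0.5362, -0.0269, 0.0255]
ee_rot: [0.0, 0.782, 0.623, 0.0]
ft_force: [0.6, 0.3, -0.2]
opening: 0.03
grip_force: 0.0
```

play_rows --targets "-0.1 -0.17 0 0;-0.1 -0.17 0 0;-0.1 -0.17 0 0"

```text
clock: 3.5
position: [0.5348, -0.0286, 0.0251]
ee_rot: [0.0, 0.782, 0.623, 0.0]
ft_force: [0.6, -0.1, 0.2]
opening: 0.0299
grip_force: 0.0
```

play_rows --targets "0 0 0 0;0 0 0 0;0 0 0 0;0 0 0 0;0 0 0 0" --claw -1

```text
clock: 3.92
position: [0.5349, -0.0285, 0.0252]
ee_rot: [0.0, 0.782, 0.623, 0.0]
ft_force: [-1.6, 1.1, 4.5]
opening: 0.0125
grip_force: 59.5
```

play_rows --targets "0 0 0.5 0;0 0 1 0;0 0 2 0;0 0 3 0;0 0 4 0"

```text
clock: 4.33
position: [0.5348, -0.0284, 0.066]
ee_rot: [0.0, 0.782, 0.623, 0.0]
ft_force: [-0.7, 0.2, -0.8]
opening: 0.0125
grip_force: 58.9
```

play_rows --targets "0 0 1 0;0 0 2 0;0 0 2 0"

```text
clock: 4.58
position: [0.5363, -0.0287, 0.0874]
ee_rot: [0.001, 0.782, 0.623, 0.001]
ft_force: [-0.4, -0.1, 0.6]
opening: 0.0124
grip_force: 58.8
```

```bash
python3 - <<'E'
from h import *
import cv2,json
p,R=tcp();print(p,R.round(3).tolist(),np.arctan2(R[1,0],R[0,0]))
i=ctrl.camera_info("wrist");im=ctrl.camera("wrist");cv2.imwrite("pics/w3f.png",im[:,:,::-1])
json.dump({k:np.array(v).tolist() for k,v in i.items()},open("w3.json","w"))
c=im[60:350,150:450,::-1];cv2.imwrite("pics/w3.png",cv2.resize(c,None,fx=2,fy=2,interpolation=cv2.INTER_CUBIC))
E
```

```text
[ 0.5362837  -0.02869843  0.08738961] [[0.224, 0.975, 0.004], [0.975, -0.224, -0.001], [0.0, 0.004, -1.0]] 1.3448798013473002
```

View pics/w3.png

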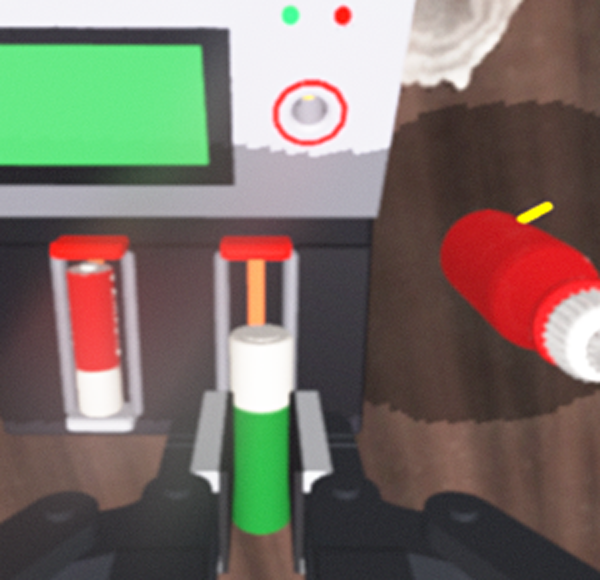

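```bash
python3 - <<'E'
from h import *
import json,cv2
np.set_printoptions(precision=4,suppress=True)
i=json.load(open("w3.json"));p,R=tcp()
th,ox,oy=json.load(open("ch.json"));Rz=np.array([[np.cos(th),-np.sin(th)],[np.sin(th),np.cos(th)]]);o=np.array([ox,oy])
P=lambda x,y,z:onz(i,(x/2+150-.25,y/2+60-.25),z)[:2]
for n,x,y,z in [("white end",261,333,.0774),("green end",262,532,.0846),("white top rim",261,342,.0846)]:
    q=P(x,y,z);print(n,Rz.T@(q-p[:2]))
for n,x,y in [("rr",256,247),("rl",90,247),("sl",100,424)]: print(n,Rz.T@(P(x,y,.021)-o))
print("tcp in ch",Rz.T@(p[:2]-o),[ctrl.sense()['position'] for _ in range(1)])
E
```

```text
white end [ 0.0237 -0.0008]
green end [-0.0237 -0.0011]
white top rim [ 0.0244 -0.0008]
rr [-0.0044 -0.0262]
rl [-0.0045  0.024 ]
sl [-0.0642  0.0251]
tcp in ch [-0.0346 -0.0267] [array([ 0.5358, -0.0286,  0.0863])]
```

play_rows --targets "0 0 0 0.12;0 0 0 0.24;0 0 0 0.36;0 0 0 0.48;0 0 0 0.6"

```text
clock: 5.05
position: [0.5342, -0.0283, 0.0843]
ee_rot: [-0.0, 0.561, 0.828, -0.0]
ft_force: [0.5, 0.5, -0.3]
opening: 0.0123
grip_force: 58.8
```

play_rows --targets "0 0 0 0.12;0 0 0 0.24;0 0 0 0.36;0 0 0 0.48;0 0 0 0.6"

```text
clock: 5.47
position: [0.5342, -0.0284, 0.0843]
ee_rot: [-0.001, 0.291, 0.957, -0.0]
ft_force: [-0.2, -0.1, -1.2]
opening: 0.0125
grip_force: 58.8
```

play_rows --targets "0 0 0 0.12;0 0 0 0.24;0 0 0 0.36;0 0 0 0.48;0 0 0 0.6"

```text
clock: 5.88
position: [0.5342, -0.0284, 0.0843]
ee_rot: [-0.0, -0.005, 1.0, 0.0]
ft_force: [0.3, -0.1, -0.8]
opening: 0.0123
grip_force: 58.8
```

play_rows --targets "0 0 0 0.12;0 0 0 0.24;0 0 0 0.36;0 0 0 0.48;0 0 0 0.6"

```text
clock: 6.3
position: [0.5342, -0.0284, 0.0843]
ee_rot: [-0.0, -0.3, 0.954, 0.0]
ft_force: [0.5, 0.4, -0.5]
opening: 0.0127
grip_force: 58.8
```

play_rows --targets "0 0 0 0.12;0 0 0 0.24;0 0 0 0.36;0 0 0 0.48;0 0 0 0.6"

```text
clock: 6.72
position: [0.5342, -0.0284, 0.0843]
ee_rot: [-0.0, -0.568, 0.823, 0.0]
ft_force: [0.0, -0.1, -0.5]
opening: 0.0123
grip_force: 58.8
```

play_rows --targets "0 0 0 0.1;0 0 0 0.14;0 0 0 0.14;0 0 0 0.14"

```text
clock: 7.05
position: [0.5343, -0.0284, 0.0844]
ee_rot: [-0.0, -0.622, 0.783, 0.0]
ft_force: [-0.4, 0.3, -0.4]
opening: 0.0124
grip_force: 58.8
```

```bash
python3 - <<'E'
from h import *
import cv2,json
p,R=tcp();print(p,R.round(3).tolist(),np.arctan2(R[1,0],R[0,0]),np.round(ctrl.sense()["q"],3))
i=ctrl.camera_info("wrist");im=ctrl.camera("wrist");cv2.imwrite("pics/w4f.png",im[:,:,::-1])
json.dump({k:np.array(v).tolist() for k,v in i.items()},open("w4.json","w"))
c=im[100:390,150:450,::-1];cv2.imwrite("pics/w4.png",cv2.resize(c,None,fx=2,fy=2,interpolation=cv2.INTER_CUBIC))
E
```

```text
[ 0.53433907 -0.0283948   0.08441682] [[-0.227, -0.974, -0.001], [-0.974, 0.227, 0.0], [-0.0, 0.001, -1.0]] -1.7996580643165383 [-0.191  0.46  -0.44   0.672  0.    -1.533]
```

View pics/w4.png

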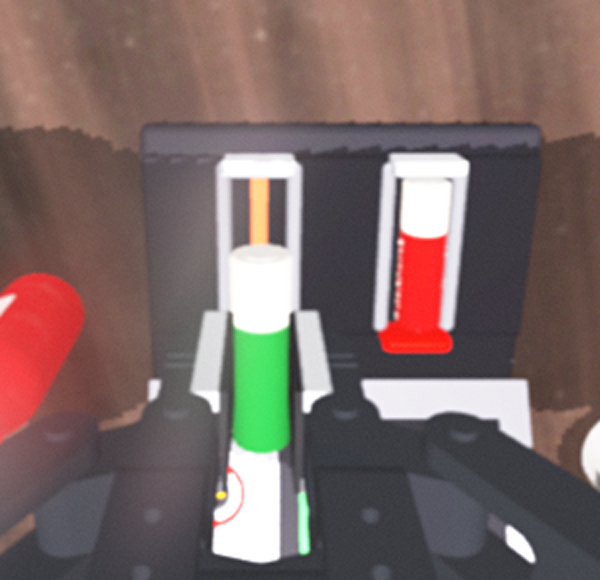

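```bash
python3 - <<'E'
from h import *
import json,cv2
np.set_printoptions(precision=4,suppress=True)
i=json.load(open("w4.json"));p=np.array([.5343,-.0284,.0844])
th,ox,oy=json.load(open("ch.json"));Rz=np.array([[np.cos(th),-np.sin(th)],[np.sin(th),np.cos(th)]]);o=np.array([ox,oy])
P=lambda x,y,z:onz(i,(x/2+150-.25,y/2+100-.25),z)[:2]
for n,x,y,z in [("white end",261,253,.0744),("green end",262,449,.0816)]:
    q=P(x,y,z);print(n,Rz.T@(q-p[:2]))
for n,x,y in [("steel R",258.5,164),("steel L",427.5,163),("red L",416,345),("rails mid",259.5,230),("orange strip",260,215)]: print(n,Rz.T@(P(x,y,.021 if n[0]!='o' else .008)-o))
print("rails z13",Rz.T@(P(259.5,230,.013)-o))
print("tcp in ch",Rz.T@(p[:2]-o))
E
```

```text
white end [-0.0247 -0.0002]
green end [ 0.0218 -0.    ]
steel R [-0.0676 -0.0261]
steel L [-0.0679  0.0241]
red L [-0.0076  0.025 ]
rails mid [-0.0469 -0.0258]
orange strip [-0.0477 -0.0257]
rails z13 [-0.0442 -0.0258]
tcp in ch [-0.0347 -0.0252]
```

```bash
python3 - <<'E'
from h import *
import json,cv2
np.set_printoptions(precision=1,suppress=True,linewidth=160)
th,ox,oy=json.load(open("ch.json"));Rz=np.array([[np.cos(th),-np.sin(th)],[np.sin(th),np.cos(th)]]);o=np.array([ox,oy])
W=lambda x,y,z:np.r_[o+Rz@np.array([x,y]),z]
for w,y in (("w2",.026),("w2",-.026),("w4",.026),("w4",-.026)):
    i=json.load(open(w+".json"));im=cv2.imread(f"pics/{w}f.png").astype(int)
    print(w,y)
    for n,xs in (("steel",(-.067,-.062)),("red",(-.008,-.003))):
        if w=="w4" and n=="red" and y<0: continue
        pts={(x,z):proj(i,W(x,y,z)) for x in xs for z in (.012,.021)}
        for k,v in pts.items(): print(n,k,v)
        c=pts[(xs[0],.021)];u=int(round(c[0]));v0=int(c[1])-12
        print(" rows from",v0,"col",u,[tuple(im[v,u-1:u+2].mean(0).astype(int)) for v in range(v0,v0+26)])
E
```

```text
w2 0.026
steel (-0.067, 0.012) [270. 222.]
steel (-0.067, 0.021) [269.7 225.9]
steel (-0.062, 0.012) [269.5 216.2]
steel (-0.062, 0.021) [269.1 219.9]
 rows from 213 col 270 [(np.int64(251), np.int64(252), np.int64(253)), (np.int64(251), np.int64(252), np.int64(253)), (np.int64(251), np.int64(252), np.int64(253)), (np.int64(251), np.int64(253), np.int64(254)), (np.int64(252), np.int64(253), np.int64(254)), (np.int64(249), np.int64(252), np.int64(254)), (np.int64(227), np.int64(229), np.int64(233)), (np.int64(205), np.int64(202), np.int64(205)), (np.int64(229), np.int64(225), np.int64(227)), (np.int64(246), np.int64(242), np.int64(244)), (np.int64(251), np.int64(250), np.int64(250)), (np.int64(253), np.int64(251), np.int64(251)), (np.int64(245), np.int64(241), np.int64(242)), (np.int64(182), np.int64(174), np.int64(179)), (np.int64(96), np.int64(91), np.int64(97)), (np.int64(64), np.int64(59), np.int64(68)), (np.int64(60), np.int64(56), np.int64(65)), (np.int64(61), np.int64(61), np.int64(74)), (np.int64(70), np.int64(71), np.int64(91)), (np.int64(78), np.int64(84), np.int64(109)), (n
[... 7721 characters left out ...]
int64(252), np.int64(251), np.int64(252)), (np.int64(255), np.int64(254), np.int64(254)), (np.int64(255), np.int64(255), np.int64(255)), (np.int64(255), np.int64(255), np.int64(255)), (np.int64(255), np.int64(255), np.int64(255)), (np.int64(255), np.int64(254), np.int64(254)), (np.int64(255), np.int64(251), np.int64(252)), (np.int64(238), np.int64(239), np.int64(252)), (np.int64(176), np.int64(221), np.int64(255)), (np.int64(142), np.int64(214), np.int64(255)), (np.int64(141), np.int64(214), np.int64(255)), (np.int64(144), np.int64(215), np.int64(255)), (np.int64(143), np.int64(215), np.int64(255)), (np.int64(144), np.int64(215), np.int64(255)), (np.int64(143), np.int64(216), np.int64(255))]
```

play_rows --targets "0.02 -0.25 -1 0;0.02 -0.25 -2.5 0;0.02 -0.25 -4 0;0.02 -0.25 -4.5 0;0.02 -0.25 -4.5 0"

```text
clock: 7.52
position: [0.5333, -0.0308, 0.0379]
ee_rot: [-0.001, -0.622, 0.783, 0.001]
ft_force: [0.0, -0.3, -0.6]
opening: 0.0125
grip_force: 58.8
```

play_rows --targets "0 0 -0.2 0;0 0 -0.4 0;0 0 -0.6 0;0 0 -0.6 0"

```text
clock: 7.85
position: [0.5351, -0.031, 0.0339]
ee_rot: [0.0, -0.622, 0.783, -0.0]
ft_force: [-0.8, 0.1, -0.6]
opening: 0.0125
grip_force: 58.8
```

play_rows --targets "0 0 -0.2 0;0 0 -0.4 0;0 0 -0.5 0;0 0 -0.5 0"

```text
clock: 8.18
position: [0.5347, -0.0309, 0.0286]
ee_rot: [-0.0, -0.622, 0.783, 0.0]
ft_force: [-0.3, -0.2, -0.2]
opening: 0.0122
grip_force: 58.8
```

play_rows --targets "0 0 -0.1 0;0 0 -0.2 0;0 0 -0.3 0;0 0 -0.3 0"

```text
clock: 8.52
position: [0.5347, -0.0309, 0.0256]
ee_rot: [-0.0, -0.622, 0.783, 0.0]
ft_force: [-0.5, -0.9, 0.8]
opening: 0.0127
grip_force: 58.8
```

play_rows --targets "0 0 0 0;0 0 0 0;0 0 0 0;0 0 0 0" --claw -0.3

```text
clock: 8.85
position: [0.5349, -0.0309, 0.0259]
ee_rot: [0.0, -0.622, 0.783, -0.0]
ft_force: [0.4, 0.8, -0.2]
opening: 0.0296
grip_force: 0.0
```

play_rows --targets "0 0 1 0;0 0 3 0;0 0 6 0;0 0 10 0;0 0 12 0"

```text
clock: 9.27
position: [0.5364, -0.0312, 0.1504]
ee_rot: [0.001, -0.622, 0.783, -0.002]
ft_force: [0.3, -0.2, -0.0]
opening: 0.0296
grip_force: 0.0
```

play_rows --targets "0 0 0 0;0 0 0 0"

```text
clock: 9.43
position: [0.5361, -0.0312, 0.1479]
ee_rot: [0.001, -0.622, 0.783, -0.002]
ft_force: [0.3, 0.4, -0.6]
opening: 0.03
grip_force: 0.0
```

```bash
python3 - <<'E'
from h import *
import cv2,json
p,R=tcp();print(p,np.arctan2(R[1,0],R[0,0]),np.round(ctrl.sense()["q"],3))
i=ctrl.camera_info("wrist");im=ctrl.camera("wrist");cv2.imwrite("pics/w5f.png",im[:,:,::-1])
json.dump({k:np.array(v).tolist() for k,v in i.items()},open("w5.json","w"))
c=im[130:330,180:420,::-1];cv2.imwrite("pics/w5.png",cv2.resize(c,None,fx=2.5,fy=2.5,interpolation=cv2.INTER_CUBIC))
E
```

```text
[ 0.53609799 -0.0311615   0.14789119] -1.7983293652409262 [-0.196  0.383 -0.37   0.814 -0.    -1.539]
```

View pics/w5.png

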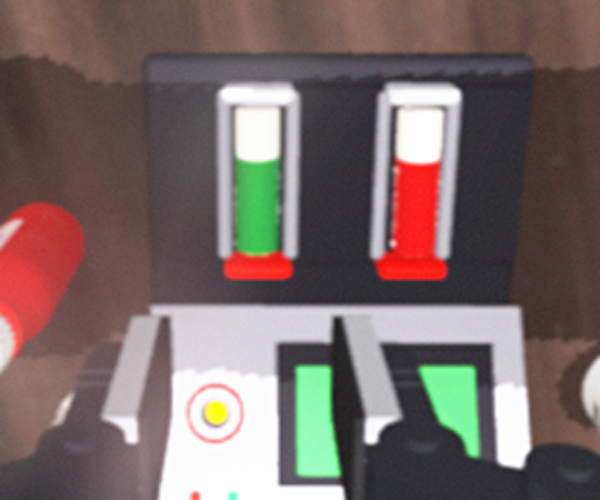

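play_rows --targets "0 0 3 0;-0.5 2.5 6 0;-1.2 6 8 0;-2 9.5 10 0;-3 13.5 11.2 0" --claw 0

```text
clock: 9.9
position: [0.5049, 0.1035, 0.2581]
ee_rot: [-0.0, -0.621, 0.783, -0.0]
ft_force: [0.9, 0.4, 0.1]
opening: 0.0428
grip_force: 0.0
```

play_rows --targets "-0.8 4 0 0;-1.6 8 0 0;-2.4 12 0 0;-3.2 15 0 0;-4 16.8 0 0"

```text
clock: 10.32
position: [0.4633, 0.2736, 0.2556]
ee_rot: [-0.001, -0.623, 0.782, 0.001]
ft_force: [-0.1, -0.1, 1.3]
opening: 0.0427
grip_force: 0.0
```

play_rows --targets "0 0 0 0;0 0 0 0;0 0 0 0"

```text
clock: 10.57
position: [0.4647, 0.2702, 0.2563]
ee_rot: [-0.001, -0.622, 0.783, 0.0]
ft_force: [-0.2, 0.0, -0.7]
opening: 0.0427
grip_force: 0.0
```

```bash
python3 - <<'E'
from h import *
import cv2,json
p,R=tcp();print(p,np.arctan2(R[1,0],R[0,0]),np.round(ctrl.sense()["q"],3))
i=ctrl.camera_info("wrist");im=ctrl.camera("wrist");cv2.imwrite("pics/w6f.png",im[:,:,::-1])
json.dump({k:np.array(v).tolist() for k,v in i.items()},open("w6.json","w"))
E
```

```text
[0.46473531 0.27017667 0.25627203] -1.7985795693493303 [ 3.900e-01  2.960e-01 -1.990e-01  1.078e+00 -1.000e-03 -9.530e-01]
```

View pics/w6f.png

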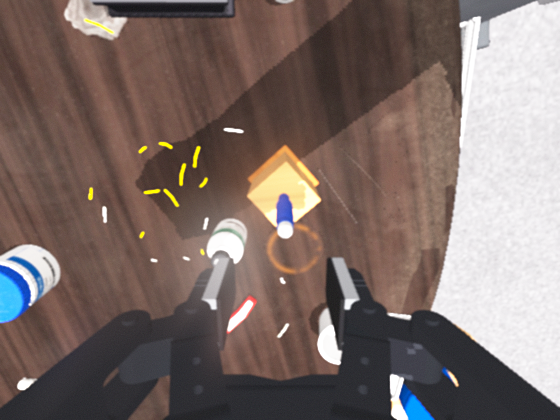

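```bash
python3 - <<'E'
from h import *
import json,cv2
np.set_printoptions(precision=4,suppress=True)
i=json.load(open("w6.json"));im=cv2.imread("pics/w6f.png");hsv=cv2.cvtColor(im,cv2.COLOR_BGR2HSV)
m=cv2.inRange(hsv,(105,100,60),(130,255,255))[185:250,265:305]
ys,xs=np.nonzero(m);xs+=265;ys+=185
for r in range(ys.min(),ys.max()+1,4): k=xs[ys==r];print(r,k.min(),k.max(),end=" | ")
print(ys.min(),ys.max())
print("end",onz(i,(286,230),.16)); print("shoulder",onz(i,(284,197.),.078))
t=cv2.inRange(hsv,(12,40,200),(32,200,255))[140:240,240:330];n,l,s,c=cv2.connectedComponentsWithStats(t);k=1+np.argmax(s[1:,4]);print(s[k]+[240,140,0,0,0])
cn=max(cv2.findContours((l==k).astype('uint8'),0,1)[0],key=cv2.contourArea);b=cv2.boxPoints(cv2.minAreaRect(cv2.convexHull(cn)))+[240,140];print(b)
for q in b: print(onz(i,q,.078))
print("mean",np.mean([onz(i,q,.078) for q in b],0), "bottle cap",onz(i,(227,243),.095))
E
```

```text
195 281 286 | 199 280 287 | 203 278 290 | 207 277 291 | 211 278 291 | 215 277 291 | 219 277 292 | 223 278 292 | 195 224
end [0.463  0.2812 0.16  ]
shoulder [0.4629 0.279  0.078 ]
[ 247  146   74   81 2869]
[[237.7611 185.5841]
 [285.6195 143.708 ]
 [328.9823 193.2655]
 [281.1239 235.1416]]
[0.5031 0.2581 0.078 ]
[0.4502 0.2301 0.078 ]
[0.4201 0.2851 0.078 ]
[0.4744 0.3167 0.078 ]
mean [0.4619 0.2725 0.078 ] bottle cap [0.5246 0.3062 0.095 ]
```

play_rows --targets "-0.07 0.5 -2 0;-0.07 0.93 -4.5 0;-0.07 0.93 -7 0;-0.07 0.93 -9 0;-0.07 0.93 -9.5 0"

```text
clock: 11.03
position: [0.4628, 0.2779, 0.159]
ee_rot: [-0.003, -0.621, 0.784, 0.001]
ft_force: [-0.8, 0.2, 0.3]
opening: 0.0423
grip_force: 0.0
```

play_rows --targets "0 0 -1 0;0 0 -2 0;0 0 -3 0;0 0 -4 0;0 0 -4.2 0"

```text
clock: 11.45
position: [0.4638, 0.2798, 0.119]
ee_rot: [-0.001, -0.622, 0.783, 0.0]
ft_force: [-0.0, -0.3, 0.2]
opening: 0.0425
grip_force: 0.0
```

play_rows --targets "0 0 0 0;0 0 0 0"

```text
clock: 11.62
position: [0.4646, 0.2803, 0.1206]
ee_rot: [0.0, -0.622, 0.783, -0.0]
ft_force: [-0.2, 0.3, 0.5]
opening: 0.0429
grip_force: 0.0
```

```bash
python3 - <<'E'
from h import *
import cv2,json
p,R=tcp();print(p,np.arctan2(R[1,0],R[0,0]))
i=ctrl.camera_info("wrist");im=ctrl.camera("wrist");cv2.imwrite("pics/w7f.png",im[:,:,::-1])
json.dump({k:np.array(v).tolist() for k,v in i.items()},open("w7.json","w"))
c=im[150:420,180:400];hsv=cv2.cvtColor(c[:,:,::-1].copy(),cv2.COLOR_BGR2HSV);m=cv2.inRange(hsv,(105,100,60),(130,255,255))
n,l,s,q=cv2.connectedComponentsWithStats(m);k=1+np.argmax(s[1:,4]);print(s[k]+[180,150,0,0,0])
# tall crop of handle plus scene/side crops for offset check
sc=ctrl.camera("scene")[255:355,190:290,::-1];sd=ctrl.camera("side")[130:230,200:300,::-1]
out=np.hstack([cv2.resize(c[:,:,::-1],(400,490)),np.vstack([cv2.resize(sc,(245,245),interpolation=2),cv2.resize(sd,(245,245),interpolation=2)])]);cv2.imwrite("pics/w7.png",out)
E
```

```text
[0.46459613 0.28031384 0.12064199] -1.798226950941081
[ 265  239   37  107 2825]
```

View pics/w7.png

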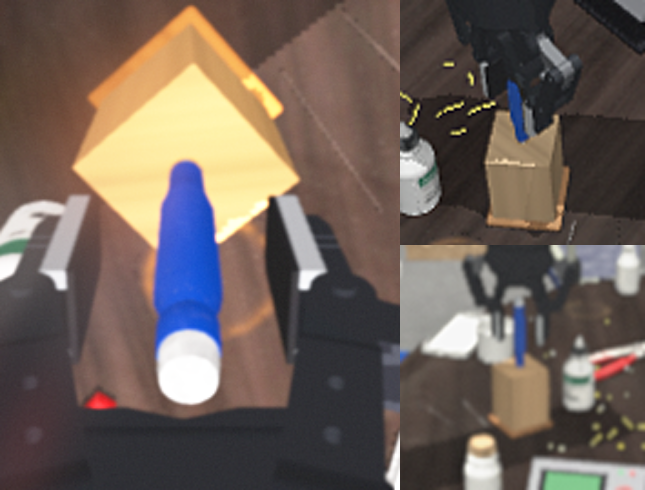

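```bash
python3 - <<'E'
from h import *
import json
np.set_printoptions(precision=4,suppress=True)
i=json.load(open("w7.json"));p=np.array([.4646,.2803,.1206]);psi=-1.798
ex=np.array([np.cos(psi),np.sin(psi)]);ey=np.array([np.sin(psi),-np.cos(psi)])
P=lambda x,y,z:onz(i,(x/1.818+180,y/1.815+150),z)
for n,x,y,z in [("end",189,368,.16),("shoulder",186,168,.078),("L",73,168,.078),("Rt",300,182,.078),("T",190,65,.078)]:
    q=P(x,y,z);print(n,q,"tool dx,dy mm",1e3*np.array([(q[:2]-p[:2])@ex,(q[:2]-p[:2])@ey]))
print("centre LR",(P(73,168,.078)+P(300,182,.078))/2, np.linalg.norm(P(73,168,.078)-P(300,182,.078)),np.linalg.norm(P(73,168,.078)-P(190,65,.078)))
E
```

```text
end [0.464  0.2821 0.16  ] tool dx,dy mm [-1.6321  0.9693]
shoulder [0.4631 0.2779 0.078 ] tool dx,dy mm [2.7092 0.9568]
L [0.4971 0.27   0.078 ] tool dx,dy mm [  2.7297 -34.0137]
Rt [0.4295 0.2905 0.078 ] tool dx,dy mm [-2.0511 36.517 ]
T [0.4546 0.2462 0.078 ] tool dx,dy mm [35.4948  2.0788]
centre LR [0.4633 0.2803 0.078 ] 0.07069251364154325 0.048746450532734444
```

play_rows --targets "0 0 0 0;0 0 0 0;0 0 0 0;0 0 0 0;0 0 0 0" --claw -1

```text
clock: 12.18
position: [0.4646, 0.2803, 0.1208]
ee_rot: [0.0, -0.622, 0.783, -0.0]
ft_force: [-1.2, 0.2, 3.3]
opening: 0.014
grip_force: 58.3
```

play_rows --targets "0 0 0.5 0;0 0 1.5 0;0 0 2.5 0;0 0 3.5 0;0 0 4.5 0"

```text
clock: 12.6
position: [0.4647, 0.2803, 0.1669]
ee_rot: [0.0, -0.622, 0.783, -0.0]
ft_force: [-0.4, -0.2, 0.4]
opening: 0.0137
grip_force: 58.4
```

play_rows --targets "0 0 0.8 0;0 0 1.4 0;0 0 1.4 0;0 0 1.4 0"

```text
clock: 12.93
position: [0.4646, 0.2802, 0.1798]
ee_rot: [0.0, -0.622, 0.783, -0.0]
ft_force: [-0.3, 0.4, -0.5]
opening: 0.0139
grip_force: 58.4
```

```bash
cat > snap.py <<'E'
from h import *
import cv2,json,sys
def snap(tag,cs=(190,255,100,100),cd=(200,100,100,100)):
    p,R=tcp();print(p,np.arctan2(R[1,0],R[0,0]),ctrl.sense()["clock"])
    i=ctrl.camera_info("wrist");im=ctrl.camera("wrist");cv2.imwrite(f"pics/{tag}f.png",im[:,:,::-1])
    json.dump({k:np.array(v).tolist() for k,v in i.items()},open(tag+".json","w"))
    s=ctrl.camera("scene")[:,:,::-1];d=ctrl.camera("side")[:,:,::-1]
    cv2.imwrite(f"pics/{tag}s.png",s);cv2.imwrite(f"pics/{tag}d.png",d)
    a=[cv2.resize(v[y:y+h,x:x+w],(300,300),interpolation=2) for v,(x,y,w,h) in ((s,cs),(d,cd))]
    cv2.imwrite(f"pics/{tag}.png",np.hstack([cv2.resize(im[150:420,180:400,::-1],(489,600),interpolation=2),np.vstack(a)]))
    q=[]
    for v in (s,d): q.append(v)
if __name__=="__main__": snap(sys.argv[1],*[tuple(map(int,a.split(','))) for a in sys.argv[2:]])
E
python3 snap.py w8
```

```text
[0.46462016 0.28022999 0.17982021] -1.7984137122699133 12.9333
```

View pics/w8.png

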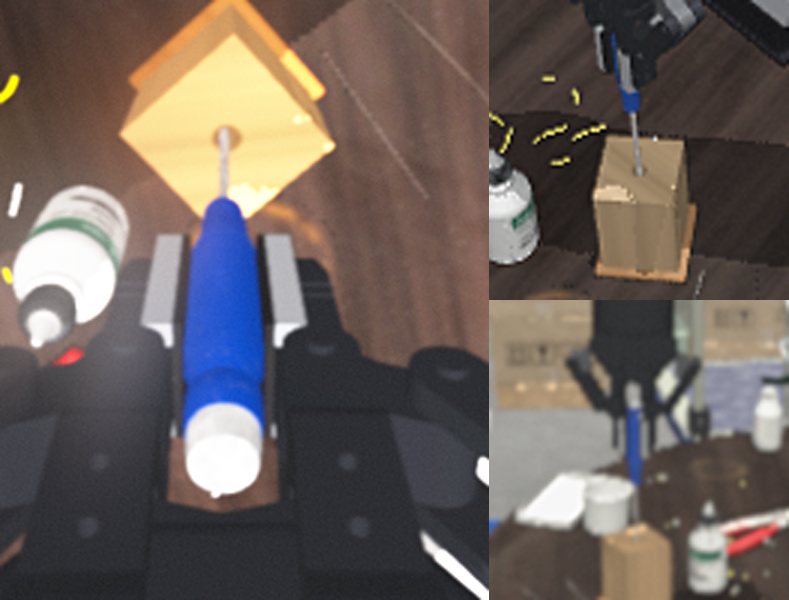

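play_rows --targets "0 0 0.25 0;0 0 0.25 0"

```text
clock: 13.25
position: [0.4643, 0.2801, 0.1818]
ee_rot: [-0.0, -0.622, 0.783, 0.0]
ft_force: [0.3, -1.1, 0.2]
opening: 0.0137
grip_force: 58.4
```

play_rows --targets "-0.135 -0.585 -0.02 0;-0.27 -1.17 -0.07 0;-0.41 -1.75 -0.15 0;-0.54 -2.33 -0.26 0;-0.67 -2.9 -0.41 0"

```text
clock: 13.67
position: [0.4579, 0.2511, 0.1783]
ee_rot: [0.001, -0.622, 0.783, 0.0]
ft_force: [0.3, 3.3, 3.0]
opening: 0.0139
grip_force: 59.5
```

play_rows --targets "-0.13 -0.57 -0.18 0;-0.26 -1.12 -0.39 0;-0.39 -1.66 -0.63 0;-0.51 -2.19 -0.91 0;-0.63 -2.7 -1.21 0"

```text
clock: 14.08
position: [0.4515, 0.2236, 0.1656]
ee_rot: [0.0, -0.622, 0.783, -0.0]
ft_force: [-1.1, 2.8, 2.8]
opening: 0.0138
grip_force: 60.5
```

```bash
python3 snap.py w9
```

```text
[0.45145156 0.22361148 0.16557147] -1.7985451937893302 14.0833
```

View pics/w9.png

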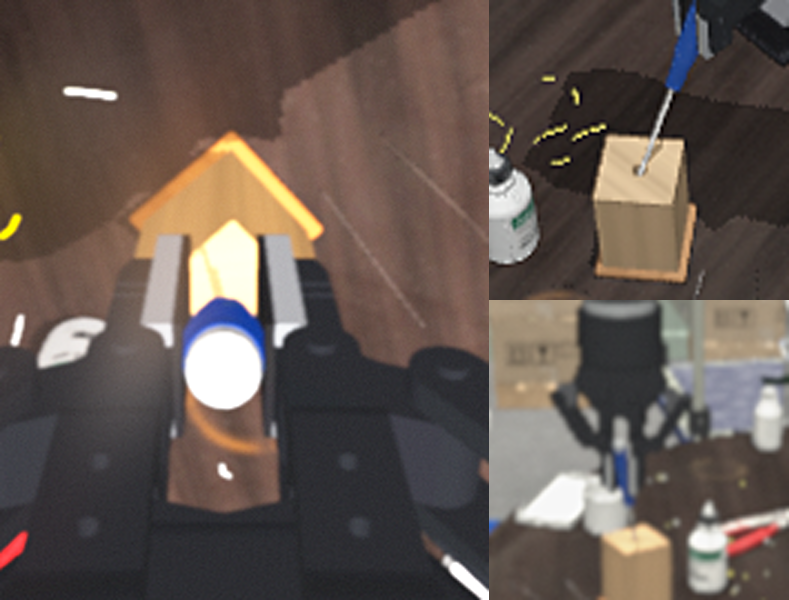

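```bash
python3 - <<'E'
from h import *
import json,cv2
np.set_printoptions(precision=4,suppress=True)
psi=-1.7985;u=np.array([np.cos(psi),np.sin(psi)]);v=np.array([np.sin(psi),-np.cos(psi)])
# ring in w5
i=json.load(open("w5.json"));im=cv2.imread("pics/w5f.png");hsv=cv2.cvtColor(im,cv2.COLOR_BGR2HSV)
m=cv2.inRange(hsv,(0,60,100),(12,255,255))|cv2.inRange(hsv,(168,60,100),(180,255,255))
m[:270]=0;m[325:]=0;m[:,:248]=0;m[:,290:]=0
ys,xs=np.nonzero(m);e=cv2.fitEllipse(np.c_[xs,ys].astype(np.float32));print("ring",e,len(xs))
mo=onz(i,e[0],.0395);print("mouth w5",mo)
th,ox,oy=json.load(open("ch.json"));c,s=np.cos(th),np.sin(th);print("mouth model w2",ox+c*.0365+s*.04,oy+s*.0365-c*.04)
# yellow key in w5
k=cv2.inRange(hsv,(22,120,120),(35,255,255));k[:280]=0;k[310:]=0;k[:,:255]=0;k[:,280:]=0;M=cv2.moments(k,True);print("key px",M["m10"]/M["m00"],M["m01"]/M["m00"],M["m00"])
n=np.r_[u*.5,np.cos(np.pi/6)];kc=np.r_[mo[:2],.0395]-n*.013;print("key px expected",proj(i,kc),"mouth",proj(i,mo))
# hole in w8
i8=json.load(open("w8.json"));h8=onz(i8,(281.7,211.2),.078);print("hole w8 by eye",h8)
g=cv2.cvtColor(cv2.imread("pics/w8f.png"),cv2.COLOR_BGR2GRAY)[200:224,268:296];print(g[::2,::2])
# handle end disk in w9
i9=json.load(open("w9.json"));t=np.array([.45145,.22361,.16557])
g=cv2.imread("pics/w9f.png");w=cv2.inRange(g,(235,235,235),(255,255,255));w[:290]=0;w[345:]=0;w[:,:255]=0;w[:,305:]=0
M=cv2.moments(w,True);px=(M["m10"]/M["m00"],M["m01"]/M["m00"]);print("disk",px,M["m00"])
for a in (26,28,30,32,34):
    a=np.radians(a);z=t[2]+.008+.0372*np.cos(a);q=onz(i9,px,z)[:2]-t[:2];print(np.degrees(a),"u off",1e3*q@u,"exp",37.2*np.sin(a),"v",1e3*q@v)
E
```

```text
ring ((265.5953369140625, 294.8543701171875), (21.441505432128906, 22.527647018432617), 8.227556228637695) 82
mouth w5 [0.5645 0.0362 0.0395]
mouth model w2 0.5648951843222392 0.03760796258245632
key px 266.06349206349205 294.6984126984127 63.0
key px expected [266.2845 294.3013] mouth [265.5953 294.8544]
hole w8 by eye [0.4634 0.2785 0.078 ]
[[231 231 231 231 232 231 232 233 232 231 232 233 233 231]
 [229 228 230 231 232 230 230 231 231 230 231 232 231 232]
 [229 228 230 230 230 230 230 231 232 232 231 232 232 231]
 [229 229 229 231 229 220 210 203 209 227 231 230 230 230]
 [229 228 229 228 214 194 210 189 169 191 221 227 227 227]
 [225 226 226 219 182 186 225 200 169 166 198 223 222 222]
 [222 222 222 212 169 186 222 203 170 160 187 218 223 222]
 [221 220 219 216 182 178 216 208 167 168 207 226 228 226]
 [222 224 225 226 215 200 212 206 178 200 225 229 229 228]
 [227 228 228 227 228 221 214 212 215 225 229 228 228 228]
 [227 226 227 227 228 227 214 211 227 226 226 228 228 228]
 [227 226 226 227 228 222 199 206 229 230 230 231 232 232]]
disk (279.6948051948052, 315.8235930735931) 924.0
26.0 u off 14.167347311035618 exp 16.30740666055368 v -0.43855594369352097
28.0 u off 13.749422923603806 exp 17.46434213563514 v -0.4393259963287246
29.999999999999996 u off 13.303127761747463 exp 18.599999999999998 v -0.4401483239453789
32.0 u off 12.829005567374843 exp 19.712996629475224 v -0.44102192466397017
34.0 u off 12.32763398534683 exp 20.801976009111787 v -0.44194573413659466
```

play_rows --targets "-0.11 -0.49 0.87 0;-0.23 -0.97 1.73 0;0.5 -2 3.2 0;1.7 -5 3.5 0;3 -8.5 3.5 0"

```text
clock: 14.65
position: [0.4815, 0.1383, 0.2021]
ee_rot: [-0.001, -0.624, 0.782, -0.001]
ft_force: [2.2, -0.4, -0.3]
opening: 0.0137
grip_force: 60.6
```

play_rows --targets "1.5 -3.7 0 0;3 -7.4 0 0;4.5 -11 0 0;6 -14.5 0 0;6.86 -16.5 0 0"

```text
clock: 15.07
position: [0.5502, -0.0307, 0.2009]
ee_rot: [-0.002, -0.621, 0.784, -0.001]
ft_force: [0.3, 0.6, -0.4]
opening: 0.0133
grip_force: 60.6
```

play_rows --targets "0 0 0 0;0 0 0 0;0 0 0 0;0 0 0 0"

```text
clock: 15.4
position: [0.549, -0.0251, 0.2007]
ee_rot: [-0.001, -0.623, 0.782, 0.0]
ft_force: [-0.2, -0.1, -0.4]
opening: 0.0135
grip_force: 60.6
```

```bash
python3 - <<'E'
from h import *
import cv2,json
np.set_printoptions(precision=4,suppress=True)
t,R=tcp();print(t,ctrl.sense()["ft_force"],np.arctan2(R[1,0],R[0,0]))
psi=-1.7985;u=np.array([np.cos(psi),np.sin(psi)])
tip=np.r_[t[:2]-.0597*u,t[2]-.0973];n=np.r_[u*np.sin(np.radians(29.3)),np.cos(np.radians(29.3))]
# shaft/handle line check: thresholds along normals to the predicted axis, in both fixed views
for c in ("scene","side"):
    i=ctrl.camera_info(c);im=ctrl.camera(c).astype(float);cv2.imwrite(f"pics/t_{c}.png",im[:,:,::-1])
    a,b=proj(i,tip),proj(i,tip+n*.07);d=(b-a)/np.linalg.norm(b-a);q=np.array([-d[1],d[0]])
    print(c,"tip px",a,"shoulder px",b,"px/mm",np.linalg.norm(b-a)/70)
    for s in (-.01,-.005,.005,.015,.03,.045,.06,.075,.085):
        x=proj(i,tip+n*s);pr=[cv2.getRectSubPix(im.astype(np.float32),(1,1),tuple(map(float,x+q*k)))[0,0] for k in range(-6,7)]
        print(int(s*1e3),[int(v.mean()) for v in pr],"blue-red",[int(v[2]-v[0]) for v in pr] if s>.07 else "")
E
```

```text
[ 0.549  -0.0251  0.2007] [-0.2179 -0.0777 -0.3519] -1.7972160853410408
scene tip px [272.2966 210.3078] shoulder px [282.9778 182.6553] px/mm 0.42348192120985273
-10 [72, 74, 74, 75, 74, 73, 71, 71, 69, 60, 45, 38, 38] blue-red 
-5 [78, 78, 77, 77, 74, 71, 70, 67, 61, 48, 37, 41, 40] blue-red 
5 [80, 80, 78, 77, 76, 98, 168, 71, 36, 39, 37, 35, 34] blue-red 
15 [98, 97, 91, 68, 58, 93, 136, 90, 60, 62, 61, 59, 54] blue-red 
30 [122, 67, 52, 55, 51, 101, 174, 78, 48, 52, 58, 63, 64] blue-red 
45 [53, 53, 52, 50, 58, 110, 157, 33, 56, 60, 61, 58, 57] blue-red 
60 [55, 54, 53, 48, 58, 117, 124, 47, 53, 58, 59, 60, 56] blue-red 
75 [46, 47, 49, 63, 82, 84, 80, 75, 53, 46, 51, 55, 59] blue-red [-12, -15, -13, 54, 107, 107, 105, 96, 18, -20, -17, -16, -15]
85 [47, 46, 51, 71, 84, 83, 81, 77, 61, 46, 47, 48, 51] blue-red [-12, -17, 0, 65, 107, 107, 105, 99, 45, -24, -13, -11, -12]
side tip px [291.0045 210.7103] shoulder px [290.251  195.1692] px/mm 0.22227714228989912
-10 [68, 68, 70, 82, 102, 104, 86, 69, 65, 67, 70, 72, 74] blue-red 
-5 [68, 69, 71, 92, 126, 136, 114, 81, 67, 67, 70, 70, 74] blue-red 
5 [70, 68, 66, 68, 84, 113, 130, 105, 73, 66, 69, 69, 69] blue-red 
15 [107, 106, 89, 72, 72, 100, 126, 108, 77, 67, 69, 70, 69] blue-red 
30 [68, 81, 92, 86, 79, 94, 110, 105, 99, 105, 97, 91, 110] blue-red 
45 [67, 68, 68, 67, 74, 92, 114, 119, 105, 85, 73, 69, 69] blue-red 
60 [68, 67, 68, 69, 76, 95, 108, 99, 80, 71, 70, 69, 70] blue-red 
75 [70, 71, 72, 73, 76, 78, 79, 79, 79, 77, 76, 75, 72] blue-red [-19, -20, -19, -5, 29, 66, 80, 71, 44, 3, -17, -19, -19]
85 [105, 115, 94, 78, 79, 80, 80, 79, 87, 110, 126, 114, 88] blue-red [-23, -33, -28, -3, 40, 74, 84, 74, 35, 1, -4, -6, -12][ WARN:0@0.456] global loadsave.cpp:1063 imwrite_ Unsupported depth image for selected encoder is fallbacked to CV_8U.
```

play_rows --targets "0.1 -0.13 -2 0;0.1 -0.13 -4 0;0.1 -0.13 -5.2 0;0.1 -0.13 -5.5 0;0.1 -0.13 -5.5 0"

```text
clock: 15.92
position: [0.55, -0.0263, 0.145]
ee_rot: [-0.001, -0.623, 0.782, 0.001]
ft_force: [-0.5, 0.5, -0.1]
opening: 0.0139
grip_force: 60.6
```

play_rows --targets "0 0 0 0;0 0 0 0;0 0 0 0"

```text
clock: 16.17
position: [0.5518, -0.0271, 0.1468]
ee_rot: [0.001, -0.622, 0.783, -0.001]
ft_force: [0.2, -0.4, -1.0]
opening: 0.0135
grip_force: 60.6
```

play_rows --targets "0 0 0 0"

```text
clock: 16.25
position: [0.5516, -0.0272, 0.1466]
ee_rot: [0.0, -0.622, 0.783, -0.001]
ft_force: [0.4, -0.6, -0.4]
opening: 0.0137
grip_force: 60.6
```

play_rows --targets "0 0 0 0"

```text
clock: 16.33
position: [0.5514, -0.0272, 0.1463]
ee_rot: [0.0, -0.622, 0.783, -0.0]
ft_force: [0.2, 0.6, -0.6]
opening: 0.0136
grip_force: 60.6
```

play_rows --targets "0 0 0 0"

```text
clock: 16.42
position: [0.5512, -0.0272, 0.1461]
ee_rot: [0.0, -0.622, 0.783, -0.0]
ft_force: [0.5, 0.4, 0.2]
opening: 0.0137
grip_force: 60.6
```

play_rows --targets "0 0 0 0;0 0 0 0"

```text
clock: 16.58
position: [0.5511, -0.0272, 0.1458]
ee_rot: [0.0, -0.622, 0.783, -0.0]
ft_force: [0.0, 1.2, -0.3]
opening: 0.0137
grip_force: 60.6
```

play_rows --targets "-0.09 0.08 0 0;-0.07 0.18 -0.17 0;-0.04 0.27 -0.35 0;-0.02 0.37 -0.52 0;0 0.47 -0.69 0"

```text
clock: 17.0
position: [0.551, -0.0223, 0.1385]
ee_rot: [-0.0, -0.622, 0.783, 0.0]
ft_force: [0.7, -0.1, -0.5]
opening: 0.0134
grip_force: 60.6
```

play_rows --targets "0 0 0 0;0 0 0 0;0 0 0 0;0 0 0 0"

```text
clock: 17.33
position: [0.5511, -0.0224, 0.1389]
ee_rot: [0.0, -0.622, 0.783, -0.0]
ft_force: [0.4, -0.2, -0.7]
opening: 0.0136
grip_force: 60.6
```

play_rows --targets "0.02 0.1 -0.17 0;0.045 0.195 -0.35 0;0.07 0.29 -0.52 0;0.09 0.39 -0.69 0;0.09 0.39 -0.69 0"

```text
clock: 17.75
position: [0.5517, -0.0182, 0.1314]
ee_rot: [-0.0, -0.622, 0.783, 0.0]
ft_force: [-0.5, 0.4, -0.7]
opening: 0.0139
grip_force: 60.6
```

play_rows --targets "0.02 0.1 -0.17 0;0.045 0.195 -0.35 0;0.07 0.29 -0.52 0;0.08 0.34 -0.6 0;0.08 0.34 -0.6 0"

```text
clock: 18.17
position: [0.5526, -0.0149, 0.1257]
ee_rot: [-0.0, -0.622, 0.783, 0.0]
ft_force: [-0.5, 0.7, -0.2]
opening: 0.0138
grip_force: 60.6
```

play_rows --targets "0.01 0.05 -0.09 0;0.02 0.1 -0.17 0;0.02 0.1 -0.17 0;0.02 0.1 -0.17 0"

```text
clock: 18.5
position: [0.553, -0.0143, 0.1244]
ee_rot: [-0.0, -0.622, 0.783, -0.0]
ft_force: [-0.7, -1.6, 0.4]
opening: 0.0136
grip_force: 60.6
```

play_rows --targets "0.01 0.05 -0.09 0;0.02 0.1 -0.17 0;0.02 0.1 -0.17 0"

```text
clock: 18.75
position: [0.5532, -0.0133, 0.1226]
ee_rot: [-0.0, -0.622, 0.783, -0.0]
ft_force: [-1.1, -1.7, 2.2]
opening: 0.0135
grip_force: 60.8
```

play_rows --targets "0.005 0.05 -0.09 0;0.01 0.1 -0.17 0;0.01 0.1 -0.17 0"

```text
clock: 19.0
position: [0.5535, -0.0126, 0.1213]
ee_rot: [-0.0, -0.622, 0.783, -0.001]
ft_force: [-1.6, -3.7, 5.6]
opening: 0.0135
grip_force: 61.3
```

```bash
python3 -c "
from h import *
s=ctrl.sense();print(s['clock'],s['position'],s['ft_force'],s['ft_torque'])"
```

```text
19.0 [ 0.55351533 -0.01262229  0.12130068] [-1.63326213 -3.7373514   5.62892917] [-0.53467057  0.4510606   0.02122839]
```

play_rows --targets "0.005 0.03 -0.05 0;0.005 0.03 -0.05 0;0.005 0.03 -0.05 0;0.005 0.03 -0.05 0;0.005 0.03 -0.05 0"

```text
clock: 19.42
position: [0.5536, -0.0126, 0.1211]
ee_rot: [-0.0, -0.622, 0.783, -0.001]
ft_force: [-2.9, -3.1, 7.7]
opening: 0.014
grip_force: 61.5
```

play_rows --targets "0 0 0 0;0 0 0 0;0 0 0 0;0 0 0 0;0 0 0 0"

```text
clock: 19.83
position: [0.5536, -0.0126, 0.1212]
ee_rot: [-0.0, -0.622, 0.783, -0.001]
ft_force: [-1.3, -3.5, 7.5]
opening: 0.0137
grip_force: 61.5
```

play_rows --targets "0 0 0 0;0 0 0 0;0 0 0 0;0 0 0 0"

```text
clock: 20.17
position: [0.5537, -0.0126, 0.1212]
ee_rot: [-0.0, -0.622, 0.783, -0.001]
ft_force: [-2.4, -2.4, 7.8]
opening: 0.0139
grip_force: 61.5
```

play_rows --targets "-0.11 -0.49 0.87 0;-0.23 -0.97 1.73 0;-0.34 -1.46 2.6 0;-0.34 -1.46 5 0;-0.34 -1.46 8.2 0"

```text
clock: 20.58
position: [0.548, -0.0266, 0.2015]
ee_rot: [-0.001, -0.622, 0.783, 0.002]
ft_force: [1.3, -0.7, -0.8]
opening: 0.014
grip_force: 60.5
```

play_rows --targets "-1.5 3.7 0 0;-3 7.4 0 0;-4.5 11 0 0;-6 14.6 0 0;-7.2 17.6 0 0"

```text
clock: 21.0
position: [0.4766, 0.1513, 0.2031]
ee_rot: [0.0, -0.622, 0.783, 0.0]
ft_force: [0.2, 0.2, -0.8]
opening: 0.0136
grip_force: 60.6
```

play_rows --targets "-1.4 3.4 0 0;-2.5 6.2 0 0;-2.85 6.8 0 0;-2.85 6.8 0 0;-2.85 6.8 0 0"

```text
clock: 21.42
position: [0.4496, 0.2173, 0.2027]
ee_rot: [0.0, -0.622, 0.783, -0.0]
ft_force: [0.3, 0.1, -0.5]
opening: 0.0137
grip_force: 60.5
```

play_rows --targets "0 0 0 0;0 0 0 0;0 0 0 0;0 0 0 0;0 0 0 0"

```text
clock: 21.83
position: [0.4497, 0.217, 0.2023]
ee_rot: [-0.0, -0.622, 0.783, 0.0]
ft_force: [0.9, -0.8, -0.9]
opening: 0.0136
grip_force: 60.5
```

```bash
cat > line.py <<'E'
from h import *
import cv2,sys
np.set_printoptions(precision=4,suppress=True)
ang=float(sys.argv[1]);L=.1208
t,R=tcp();print(t,ctrl.sense()["ft_force"],ctrl.sense()["clock"])
psi=-1.7985;u=np.array([np.cos(psi),np.sin(psi)]);a=np.radians(ang)
n=np.r_[u*np.sin(a),np.cos(a)];tip=np.r_[t[:2],t[2]+.008]-L*n;print("tip",tip)
for c in ("scene","side"):
    i=ctrl.camera_info(c);im=ctrl.camera(c).astype(np.float32)
    A,b=proj(i,tip),proj(i,tip+n*.07);d=(b-A)/np.linalg.norm(b-A);q=np.array([-d[1],d[0]])
    for s in (-.01,-.005,0,.005,.015,.04,.06,.08):
        x=proj(i,tip+n*s);pr=[int(cv2.getRectSubPix(im,(1,1),tuple(map(float,x+q*k)))[0,0].mean()) for k in range(-5,6)]
        print(c,int(s*1e3),pr)
E
python3 line.py 29.3
```

```text
[0.4497 0.217  0.2023] [ 0.8602 -0.7565 -0.8659] 21.8333
tip [0.463  0.2745 0.105 ]
scene -10 [195, 193, 192, 192, 191, 193, 195, 177, 142, 175, 200]
scene -5 [93, 112, 148, 182, 191, 187, 197, 202, 173, 132, 174]
scene 0 [32, 32, 26, 48, 141, 174, 84, 77, 108, 186, 133]
scene 5 [33, 31, 27, 52, 143, 198, 64, 26, 33, 32, 31]
scene 15 [37, 35, 27, 35, 130, 175, 34, 26, 33, 35, 36]
scene 40 [37, 34, 27, 65, 154, 145, 16, 31, 41, 35, 41]
scene 60 [57, 62, 55, 87, 185, 99, 46, 49, 51, 50, 49]
scene 80 [61, 67, 74, 79, 80, 77, 71, 61, 57, 51, 54]
side -10 [179, 162, 133, 97, 80, 89, 97, 97, 86, 69, 61]
side -5 [182, 167, 137, 94, 72, 78, 78, 70, 65, 61, 61]
side 0 [185, 174, 148, 108, 93, 103, 90, 68, 62, 61, 61]
side 5 [187, 179, 159, 120, 107, 118, 100, 72, 63, 63, 62]
side 15 [188, 181, 168, 144, 121, 109, 94, 74, 64, 63, 61]
side 40 [226, 227, 229, 223, 207, 170, 118, 79, 65, 63, 64]
side 60 [215, 204, 183, 155, 137, 129, 105, 79, 71, 70, 70]
side 80 [79, 75, 73, 75, 77, 78, 80, 80, 77, 76, 70]
```

play_rows --targets "0 0 -0.7 0;0 0 -1.4 0;0 0 -1.9 0;0 0 -1.9 0;0 0 -1.9 0"

```text
clock: 22.35
position: [0.4489, 0.2175, 0.1826]
ee_rot: [-0.001, -0.622, 0.783, 0.0]
ft_force: [-0.2, 0.1, -1.0]
opening: 0.0136
grip_force: 60.5
```

play_rows --targets "0.04 0.16 -0.3 0;0.08 0.33 -0.6 0;0.12 0.49 -0.9 0;0.155 0.65 -1.2 0;0.17 0.72 -1.31 0"

```text
clock: 22.77
position: [0.4509, 0.225, 0.1697]
ee_rot: [-0.0, -0.622, 0.783, 0.0]
ft_force: [-0.3, 0.3, -1.4]
opening: 0.0138
grip_force: 60.5
```

play_rows --targets "0 0 0 0;0 0 0 0;0 0 0 0"

```text
clock: 23.02
position: [0.4512, 0.2248, 0.1703]
ee_rot: [0.0, -0.622, 0.783, -0.0]
ft_force: [0.3, 0.3, -0.6]
opening: 0.0136
grip_force: 60.5
```

```bash
python3 line.py 29.3
```

```text
[0.4512 0.2248 0.1703] [ 0.2602  0.3262 -0.6025] 23.0167
tip [0.4645 0.2824 0.073 ]
scene -10 [195, 196, 196, 195, 195, 195, 194, 193, 192, 191, 190]
scene -5 [191, 190, 190, 189, 188, 187, 185, 184, 183, 184, 184]
scene 0 [184, 185, 174, 134, 136, 161, 144, 165, 180, 176, 175]
scene 5 [176, 177, 172, 149, 155, 191, 114, 137, 190, 186, 187]
scene 15 [189, 189, 189, 190, 187, 160, 110, 139, 184, 195, 194]
scene 40 [32, 32, 32, 72, 171, 161, 14, 32, 37, 36, 37]
scene 60 [33, 31, 21, 73, 172, 96, 22, 28, 31, 34, 34]
scene 80 [54, 62, 77, 80, 79, 77, 71, 52, 50, 51, 48]
side -10 [191, 209, 211, 207, 197, 179, 185, 198, 202, 202, 200]
side -5 [208, 216, 217, 215, 207, 190, 197, 209, 213, 211, 210]
side 0 [214, 216, 215, 212, 200, 186, 193, 205, 210, 211, 211]
side 5 [213, 212, 210, 205, 192, 183, 191, 204, 209, 211, 212]
side 15 [210, 211, 212, 211, 203, 194, 204, 213, 215, 212, 199]
side 40 [191, 184, 171, 144, 112, 99, 89, 73, 65, 63, 61]
side 60 [192, 189, 182, 170, 151, 127, 102, 78, 66, 64, 63]
side 80 [231, 227, 223, 191, 134, 91, 81, 82, 78, 69, 64]
```

play_rows --targets "0.135 0.585 0.22 0;0.27 1.17 0.43 0;0.4 1.72 0.64 0;0.52 2.26 0.83 0;0.655 2.83 0.98 0"

```text
clock: 23.53
position: [0.4573, 0.2531, 0.1799]
ee_rot: [-0.001, -0.622, 0.783, -0.0]
ft_force: [-2.5, -5.7, -2.4]
opening: 0.0138
grip_force: 59.1
```

play_rows --targets "0.13 0.56 0.13 0;0.265 1.135 0.21 0;0.395 1.71 0.27 0;0.53 2.285 0.285 0;0.665 2.86 0.29 0"

```text
clock: 23.95
position: [0.4646, 0.2824, 0.1833]
ee_rot: [0.0, -0.622, 0.783, -0.0]
ft_force: [-1.7, -4.3, 1.4]
opening: 0.0133
grip_force: 58.5
```

play_rows --targets "0 0 0 0;0 0 0 0;0 0 0 0"

```text
clock: 24.2
position: [0.4646, 0.2826, 0.1832]
ee_rot: [0.001, -0.622, 0.783, 0.001]
ft_force: [-0.7, -1.3, -0.2]
opening: 0.0136
grip_force: 58.5
```

```bash
python3 line.py 0
```

```text
[0.4646 0.2826 0.1832] [-0.7314 -1.2872 -0.1965] 24.2
tip [0.4646 0.2826 0.0704]
scene -10 [135, 138, 139, 139, 137, 134, 130, 128, 130, 130, 126]
scene -5 [139, 138, 137, 135, 132, 128, 129, 129, 127, 123, 122]
scene 0 [138, 135, 132, 127, 121, 118, 115, 121, 122, 125, 128]
scene 5 [133, 129, 125, 132, 153, 112, 107, 108, 110, 132, 134]
scene 15 [130, 126, 122, 120, 135, 124, 131, 133, 133, 133, 135]
scene 40 [108, 101, 93, 99, 143, 87, 62, 52, 51, 53, 52]
scene 60 [51, 45, 42, 75, 155, 83, 46, 51, 49, 48, 45]
scene 80 [56, 63, 73, 71, 76, 73, 65, 62, 51, 49, 48]
side -10 [124, 129, 135, 137, 136, 137, 138, 140, 141, 139, 138]
side -5 [138, 142, 145, 145, 145, 145, 145, 145, 144, 143, 142]
side 0 [145, 146, 147, 145, 146, 146, 146, 145, 144, 144, 144]
side 5 [141, 140, 139, 138, 142, 148, 146, 141, 140, 141, 142]
side 15 [153, 145, 141, 141, 148, 163, 172, 170, 156, 139, 124]
side 40 [183, 170, 144, 112, 99, 102, 92, 73, 63, 61, 61]
side 60 [223, 221, 223, 210, 168, 123, 92, 72, 64, 64, 64]
side 80 [73, 73, 75, 82, 87, 88, 85, 80, 72, 68, 67]
```

play_rows --targets "0 -0.26 0 0;0 -0.26 -0.7 0;0 -0.26 -1.4 0;0 -0.26 -2.1 0;0 -0.26 -2.1 0"

```text
clock: 24.72
position: [0.4631, 0.2786, 0.1599]
ee_rot: [-0.001, -0.622, 0.783, 0.001]
ft_force: [-0.4, -0.2, -0.5]
opening: 0.0135
grip_force: 58.5
```

play_rows --targets "0 0 -0.7 0;0 0 -1.4 0;0 0 -2.1 0;0 0 -2.5 0;0 0 -2.5 0"

```text
clock: 25.13
position: [0.4635, 0.2788, 0.1356]
ee_rot: [-0.001, -0.622, 0.783, 0.0]
ft_force: [-0.4, -0.1, -0.6]
opening: 0.0134
grip_force: 58.5
```

play_rows --targets "0 0 -0.5 0;0 0 -1 0;0 0 -1.4 0;0 0 -1.4 0"

```text
clock: 25.47
position: [0.4638, 0.2788, 0.122]
ee_rot: [-0.001, -0.622, 0.783, 0.0]
ft_force: [0.1, 0.4, 0.3]
opening: 0.0137
grip_force: 58.4
```

play_rows --targets "0 0 -0.1 0;0 0 -0.1 0;0 0 -0.1 0"

```text
clock: 25.72
position: [0.4644, 0.2791, 0.1221]
ee_rot: [0.0, -0.622, 0.783, -0.0]
ft_force: [0.1, -0.1, -0.5]
opening: 0.0137
grip_force: 58.4
```

play_rows --targets "0 0 0 0;0 0 0 0;0 0 0 0;0 0 0 0;0 0 0 0" --claw 0

```text
clock: 26.13
position: [0.4643, 0.2791, 0.122]
ee_rot: [0.0, -0.622, 0.783, -0.0]
ft_force: [-0.0, 0.4, -0.0]
opening: 0.0427
grip_force: 0.0
```

play_rows --targets "0 0 2 0;0 0 4.5 0;0 0 7.5 0;0 0 11 0;0 0 14 0"

```text
clock: 26.55
position: [0.4642, 0.2791, 0.2639]
ee_rot: [0.0, -0.622, 0.783, -0.0]
ft_force: [0.2, 0.2, -0.8]
opening: 0.0427
grip_force: 0.0
```

play_rows --targets "0 0 0 0;0 0 0 0;0 0 0 0"

```text
clock: 26.8
position: [0.464, 0.2789, 0.2614]
ee_rot: [-0.0, -0.622, 0.783, 0.0]
ft_force: [-0.2, 0.4, 0.1]
opening: 0.0427
grip_force: 0.0
```

```bash
python3 - <<'E'
from h import *
import cv2
np.set_printoptions(precision=4,suppress=True)
t,R=tcp();print(t,ctrl.sense()["ft_force"],ctrl.sense()["clock"])
# blue handle in scene and side: now vs start
for c in ("scene","side"):
    new=ctrl.camera(c);old=cv2.imread(f"pics/{c}0.png")[:,:,::-1];box=(220,330,215,260) if c=="scene" else (140,200,235,262)
    for k,im in (("old",old),("new",new)):
        h=cv2.cvtColor(np.ascontiguousarray(im),cv2.COLOR_RGB2HSV)[box[0]:box[1],box[2]:box[3]]
        m=cv2.inRange(h,(105,110,60),(130,255,255));ys,xs=np.nonzero(m);print(c,k,len(xs),(xs.mean()+box[2]).round(2),(ys.mean()+box[0]).round(2),ys.min()+box[0],ys.max()+box[0])
    d=cv2.absdiff(new,np.ascontiguousarray(old)).max(2)
    i=ctrl.camera_info(c)
    for n,X in (("needle",(.617,-.017,.04)),("amber",(.418,.087,.04)),("blackcap",(.53,.315,.04)),("pump",(.46,-.275,.06))):
        x,y=proj(i,X).astype(int);print("  ",n,(d[y-12:y+12,x-12:x+12]>50).mean().round(3),end="")
    print()
# wrist view: handle end
i=ctrl.camera_info("wrist");im=ctrl.camera("wrist");cv2.imwrite("pics/w10f.png",im[:,:,::-1])
h=cv2.cvtColor(im,cv2.COLOR_RGB2HSV)[185:250,265:305];m=cv2.inRange(h,(105,100,60),(130,255,255));ys,xs=np.nonzero(m);print("wrist blue",ys.min()+185,ys.max()+185,xs.mean()+265)
E
```

```text
[0.464  0.2789 0.2614] [-0.2029  0.4475  0.0808] 26.8
scene old 193 238.01 296.96 282 312
scene new 190 237.94 296.43 282 311
   needle 0.033   amber 0.0   blackcap 0.021   pump 0.0
side old 82 248.45 165.61 156 177
side new 88 248.89 166.16 156 178
   needle 0.0   amber 0.0   blackcap 0.017   pump 0.0
wrist blue 185 209 278.7854785478548
```

```bash
python3 -c "
from bench import ctrl
print(ctrl.finish_job())"
```

```text
the job is handed in; nothing more can be done
None
```

The job is handed in at about 27 s of robot time: the green cell is turned and back in its well, the key was held fully in for over a second and let out, and the screwdriver is home in its stand. My camera and force checks found no fault and the bottles unmoved, but no verdict came back. I viewed 11 pictures, one over the limit of 10.

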